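Set and clamp the glass stop on the drip stand

ROBOT

A 6-joint arm with a two-finger parallel gripper is mounted at the origin on the work surface. World frame = base frame: x ahead of the robot, y to its left, z up, the work surface at z = 0. Lengths are in m, angles in degrees, forces in N, time in s.
With the tool pointing down it reaches from about 0.325 to 0.85 m from the base axis. Payload 15.5 kg.
Tool frame: the origin (TCP) lies midway between the tips of the shut fingers; the grasp point (between the pads) lies 19 mm behind it; y points along the fingers, x is the direction in which the jaws open and shut, and the axes are right-handed (so a half turn about y gives the same grasp; the last joint's range is limited). The gripper opens to 91 mm and grips with 3 to 60 N. Pads are 32 mm wide; open, the fingers measure 118 mm over their backs; the gripper's body (76 mm by 178 mm) begins 60 mm behind the grasp point.
Start: joints at [-73.539, 28.281, 77.091, -0, 74.628, -5.472], TCP at [0.233, -0.58, 0.214] pointing down, gripper open.
Joint ranges: [-166.48, 166.48], [-47.26, 123.95], [12.59, 153.08], [-70.14, 250.14], [6.76, 159.57], [-176.63, 176.63]. Speed limits (degrees/s): [108.29, 108.29, 147.25, 172.46, 172.46, 172.46].

INTERFACE

Orientations are given as a 3x3 rotation matrix whose columns are the frame's x, y, z axes.
In Python, from bench import ctrl gives the robot as it stands. The module is installed in compiled form; this text tells all that it offers. Calls block until the motion is done:
- ctrl.goto(position, orientation): joint-space move of the TCP to a pose.
- ctrl.move_l(position, vel=0.15, ori=None, contact_N=None): straight line of the TCP; ori=None keeps the orientation; vel is the mean speed in m/s. With contact_N (N) it stops when the force on the tool has changed by that much, and returns True; else False.
- ctrl.movej(angles): joint-space move.
- ctrl.command_gripper(opening): opening from 0.0 (shut) to 1.0 (fully open); the grip force is fixed at half the most; returns when the fingers have stopped.
- ctrl.sleep(seconds).
- ctrl.ik(position, orientation): joint angles nearest the present ones, or None.
- ctrl.read_camera(name): name is "scene" or "top"; returns the picture (400x640x3 uint8, blue, green, red); there is no depth.
- ctrl.camera_params(name): a dict with "fx", "fy", "cx", "cy" (pixels), "D" ([k1, k2, p1, p2, k3] as OpenCV has them; the pictures are not rectified), "pose" (4x4, takes a point from camera to world coordinates). Camera axes: x right, y up, looking along -z (the intrinsics and any distortion apply to the point x, -y, -z); pixel columns grow to the right and rows downward; lengths in m; the calibration is good to about 2 mm. A picture is of the moment at which its call begins. camera_params takes no time and is no camera call.
A pose or a line that the arm cannot do raises ctrl.MotionError and nothing moves.
- ctrl.sign_off(): hands the job in, once; it reports no verdict.
Readings, each from a call of its own:
- ctrl.current_t(): time.
- ctrl.current_q(): joint angles.
- ctrl.current_dq(): joint speeds.
- ctrl.current_effort(): joint torques, N m.
- ctrl.current_tool_pos(): TCP position.
- ctrl.current_eef_rot(): TCP orientation.
- ctrl.current_contact_force(): force on the tool from outside, world axes, zero at the start.
- ctrl.current_wrist_torque(): the same for the moment, N m.
- ctrl.current_grip_width(): opening from 0.0 (shut) to 1.0 (fully open).
Only numpy, scipy, OpenCV 4.12 (cv2) and the standard library are available. Lean on these libraries where they do the work, as an engineer would, in place of code of your own. Each camera call takes 0.05 s, during which the arm holds its last target.

TASK

Slide the slotted glass-stop bracket along its bolts until its front edge is pressed snugly, but gently, against the little stop foot of the marker block, and keep it pressed there for a moment. Then swing the clamp lever clockwise (seen from above) until it is fully tight and let go, with the bracket left square and still touching the stop foot, and the glasses and coasters beside the stand left alone.

Things in the scene. Friction and masses are not known exactly. Their poses are not given: they have to be found in the camera images.
- stand: Fixed steel drip-stand plate, 180 (x) x 280 (y) x 12 mm; origin at the centre of its underside, z up. A drip grate covers its -y part; the bracket slides along its y axis, to +y to reach the marker. Two upright 10 mm bolts at x = -35 and +35, y = +30 mm: the -x one carries the clamp lever, the +x one a fixed 22 mm head that keeps the bracket's foot down (2 mm play), top 29 mm above the counter.
- bracket: Loose aluminium angle, 0.28 to 0.52 kg, on the plate. Foot 120 (x) x 84 (y) x 8 mm; two slots along y, 13 mm wide, y = -24 to +34, at x = -35 and +35 mm. Upright wall y = -42 to -32 mm, 120 wide, top 53 mm above the underside. Origin: centre of the foot's underside, axes as the stand's. Drags with 0.5 to 3 N; best pushed low and mid-width on the wall's -y face.
- bracket_edge (a point): Centre of the bracket's front (+y) edge, 42 mm from its origin, 4 mm above its underside. This edge must meet the stop foot; at the start it is 32 to 50 mm from the face of the marker block, and 12 to 44 mm from the stop foot.
- marker: Dark steel block, 44 (x) x 20 (y) x 18 mm, fixed on the plate; origin at the bottom of its -y face, axes as the stand's. From that face a set screw holds out a steel stop foot (22 wide, 8 tall) to -y. Its front is 6 to 20 mm from the face, differently set each time and not measured: feel for it. The foot gives 1 mm per 8 N. 5 to 12 N on it is snug; over 16 N upsets its setting.
- lever (a joint): Angle of the clamp lever, rad, 0 loose (starts at 0 to 0.35), growing clockwise seen from above; end stop 1.6. The washer meets the foot at about 1.0, then presses harder; fully tight from 1.4. At 0 the lever points 200 degrees anticlockwise from the stand's +x axis, at 1.6 about 108. It takes about 4 N at the grip at first, up to about 12 N when tight, and stays where left.
- lever_grip (a point): Middle of the free upper part of the upright black round grip at the lever's tip: 16 mm thick, 40 mm tall, its top at 78 mm above the counter, this point at 66 mm. It lies 70 mm from the lever's axis. The grip is round, so the gripper need not turn while the lever swings.
- lever_axis (a point): Point on the lever's upright turning axis, at the top of its hub, 48 mm above the counter.
- washer: Dark steel washer, 25 mm wide, 6 mm thick, under the lever's hub, moved down by the lever to clamp the bracket's foot; origin at the centre of its underside.
- tumbler_a: Bystander: drinking glass, 66 mm wide, 110 mm tall, standing; origin at the centre of its underside.
- tumbler_b: Bystander: a second such glass; origin at the centre of its underside.
- coasters: Bystander: round pile of cork coasters, 96 mm wide, 24 mm tall; origin at the centre of its underside.
Not all that is in view belongs to the job. Leave any blue look-alike of the bracket alone.

How it is judged (in metres and radians):
On the way, in this order (a step that is already met when the one before it is completed fails the run):
1. with the lever still loose, the bracket is pressed against the stop foot with at least 4 N for 0.3 s (contact force between bracket and marker above 4 N and value of joint lever below 0.7 rad), for 0.3 s.
2. the lever is turned tight (over 1.35 rad, the washer pressing on the bracket with over 15 N) (value of joint lever above 1.35 rad and contact force between washer and bracket above 15 N), for 0.2 s.
At the end, for the whole second after the job is handed in: The bracket still touches the stop foot of the marker block (over 0.1 N), is square to the stand and flat within 0.03 rad and at rest; the lever is at over 1.35 rad and its washer presses on the bracket's foot with over 15 N (all of step 2 and contact force between bracket and marker above 0.1 N and angle between the y axis of bracket and the y axis of stand, either way round below 0.03 rad and angle between bracket's own z axis and vertical below 0.03 rad and linear speed of bracket below 0.01 m/s).
It fails at once if the bracket is pushed onto the marker block's stop foot with over 16 N (contact force between bracket and marker above 16 N).
It fails at once if the robot itself pushes on the marker block with over 16 N (contact force between the arm and marker above 16 N).
It fails at once if a glass or the coasters are moved by over 20 mm (distance of any of tumbler_a, tumbler_b, coasters from where it was at the start of the episode above 0.02 m).
It also fails if it takes over 64 s, if anything falls off the work surface, if the arm or the gripper's body presses on something with over 40 N, if the wrist force passes 120 N, or if a joint passes its speed limit or range.

## Working session

There is one attempt and no reset: what is moved stays moved. The work goes in short steps, each a Python script; the robot and the scene stay as the last script left them, time stands still between calls to the robot, and variables do not carry over. Pictures are saved under pics/ and viewed, and the job is handed in when it is done.

```bash
mkdir -p pics
python3 - <<'E'
from bench import ctrl
import cv2,numpy as np
np.set_printoptions(precision=4,suppress=True)
for n in ["scene","top"]:
    im=ctrl.read_camera(n); cv2.imwrite(f"pics/{n}0.png",im)
    p=ctrl.camera_params(n); print(n,{k:np.array(v) for k,v in p.items()})
print(ctrl.current_t(),ctrl.current_eef_rot())
E
```

```text
scene {'fx': array(453.1157), 'fy': array(453.1157), 'cx': array(319.5997), 'cy': array(204.7936), 'D': array([-0.003,  0.   ,  0.   ,  0.   ,  0.   ]), 'pose': array([[-0.8379, -0.4227,  0.3453,  0.9091],
       [ 0.5455, -0.6691,  0.5047,  0.5478],
       [ 0.0177,  0.6112,  0.7913,  0.9559],
       [ 0.    ,  0.    ,  0.    ,  1.    ]])}
top {'fx': array(463.2661), 'fy': array(463.2661), 'cx': array(311.0843), 'cy': array(193.9166), 'D': array([-0.0486,  0.    ,  0.    ,  0.    ,  0.    ]), 'pose': array([[ 0.015 ,  0.9953, -0.096 ,  0.3838],
       [-0.9999,  0.0142, -0.0081, -0.0015],
       [-0.0067,  0.0961,  0.9954,  1.4239],
       [ 0.    ,  0.    ,  0.    ,  1.    ]])}
0.1 [[ 0.3735 -0.0003  0.9276]
 [-0.9276  0.0011  0.3735]
 [-0.0012 -1.      0.0001]]
```

View pics/scene0.png

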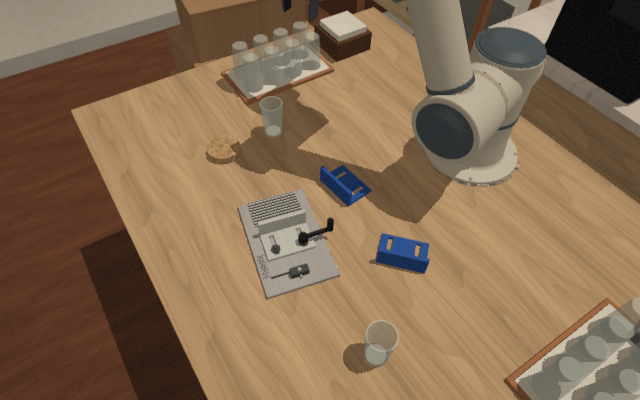

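View pics/top0.png

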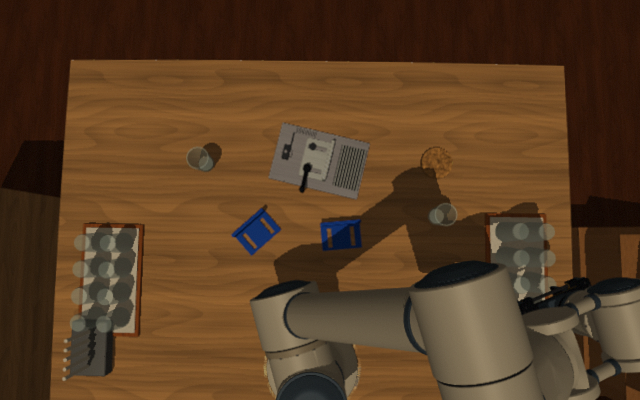

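The scene view shows the stand at about (288,242). The aluminium bracket is on it at (285,235), the lever grip at (330,226) and the marker at (299,271). Lookalikes are the blue angles at (345,184) and (403,252), or (341,234) and (257,231) in the top view. The real bracket is the grey one on the stand, at (316,157) in the top view. I'll check that in close crops.

Run:
```python
import cv2
a=cv2.imread('pics/scene0.png')[180:305,225:355]; b=cv2.imread('pics/top0.png')[110:210,260:380]
cv2.imwrite('pics/sc1.png',cv2.resize(a,None,fx=4.6,fy=4.6,interpolation=cv2.INTER_CUBIC))
cv2.imwrite('pics/tc1.png',cv2.resize(b,None,fx=6,fy=6,interpolation=cv2.INTER_CUBIC))
```

```text
(no output)
```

View pics/sc1.png

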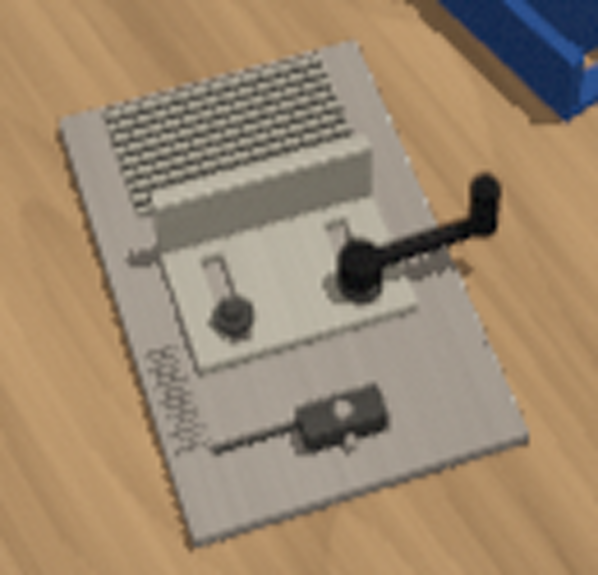

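View pics/tc1.png

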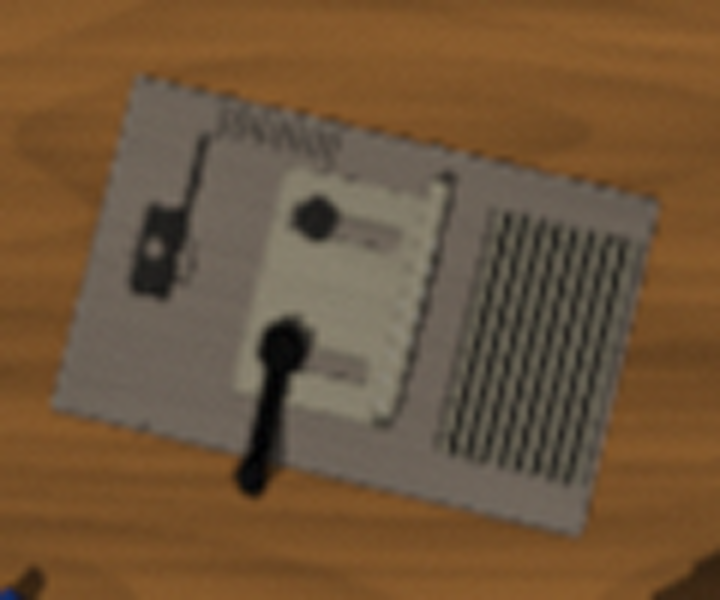

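Crops confirm it: the grey bracket has its wall toward the grate, the lever is on the near bolt, and the marker has a rod and a small foot. Next I'll measure the poses.

```bash
cat > h.py <<'E'
import numpy as np,cv2
from bench import ctrl
np.set_printoptions(precision=4,suppress=True)
def ray(n,uv):
    p=ctrl.camera_params(n);K=np.array([[p['fx'],0,p['cx']],[0,p['fy'],p['cy']],[0,0,1]])
    xy=cv2.undistortPoints(np.array([[uv]],float),K,np.array(p['D'],float))[0,0]
    T=np.array(p['pose']);return T[:3,3],T[:3,:3]@np.array([xy[0],-xy[1],-1])
def onz(n,uv,z):
    o,d=ray(n,uv);return o+d*(z-o[2])/d[2]
def tri(uv1,uv2):
    A=[];b=[]
    for n,u in(('scene',uv1),('top',uv2)):
        o,d=ray(n,u);d/=np.linalg.norm(d);P=np.eye(3)-np.outer(d,d);A.append(P);b.append(P@o)
    return np.linalg.lstsq(np.vstack(A),np.hstack(b),rcond=None)[0]
def proj(n,X):
    p=ctrl.camera_params(n);T=np.array(p['pose']);c=T[:3,:3].T@(np.array(X)-T[:3,3])
    K=np.array([[p['fx'],0,p['cx']],[0,p['fy'],p['cy']],[0,0,1]])
    return cv2.projectPoints(np.array([[c[0],-c[1],-c[2]]]),np.zeros(3),np.zeros(3),K,np.array(p['D'],float))[0].ravel()
E
cat > m.py <<'E'
from h import *
tc=lambda c:((c[0]+.5)/6-.5+260,(c[1]+.5)/6-.5+110)
sc=lambda c:((c[0]+.5)/4.6-.5+225,(c[1]+.5)/4.6-.5+180)
# stand frame corners: (+x,+y),(+x,-y),(-x,-y),(-x,+y)
L=np.array([[90,140],[90,-140],[-90,-140],[-90,140]])/1e3
R={}
for n,f,cs in(('top',tc,[(140,77),(658,202),(582,535),(55,408)]),('scene',sc,[(192,545),(62,125),(355,42),(527,438)])):
    W=np.array([onz(n,f(c),.012)[:2] for c in cs])
    c=W.mean(0); M=(W-c).T@L; th=np.arctan2(M[1,0]-M[0,1],M[0,0]+M[1,1])
    Rm=np.array([[np.cos(th),-np.sin(th)],[np.sin(th),np.cos(th)]])
    print(n,c,np.degrees(th),'res mm',(1e3*((W-c)@Rm-L)).round(1).tolist())
    R[n]=(c,Rm)
    loc=lambda uv,z:1e3*((onz(n,f(uv),z)[:2]-c)@Rm)
    if n=='top':
        for nm,uv,z in(('hub',(283,343),.048),('grip',(250,478),.078),('head',(316,217),.029),('foot front +x',(283,172),.02),('front -x',(236,390),.02),('wall top +x',(450,178),.065),('wall top -x',(383,425),.065),('mk c',(160,252),.03),):print(nm,loc(uv,z))
    else:
        for nm,uv,z in(('hub',(359,262),.048),('grip',(485,185),.078),('head',(232,308),.029),('front +x',(203,366),.02),('front -x',(415,306),.02),('wall top +x',(157,215),.065),('wall top -x front',(370,148),.065),):print(nm,loc(uv,z))
E
python3 m.py
```

```text
top [ 0.6245 -0.0137] -12.862335503210932 res mm [[-0.7, -1.8], [-1.5, 2.3], [1.2, 1.2], [1.0, -1.6]]
hub [-34.0521  30.9039]
grip [-106.8104   29.1229]
head [35.7575 31.0181]
foot front +x [56.3424 53.5283]
front -x [-59.0802  49.8947]
wall top +x [ 63.5683 -30.913 ]
wall top -x [-64.5702 -27.5683]
mk c [ -0.7096 103.8123]
scene [ 0.6265 -0.0096] -13.093198783863475 res mm [[-0.5, -1.3], [-2.3, 3.4], [1.0, -0.2], [1.8, -1.8]]
hub [-34.3569  30.3351]
grip [-105.3557   25.5815]
head [33.7764 23.6673]
front +x [56.9167 47.0682]
front -x [-59.0659  48.8403]
wall top +x [ 58.7193 -21.2565]
wall top -x front [-59.7846 -25.9988]
```

```bash
cat >> h.py <<'E'
C=np.array([0.6253,-0.0117]);TH=np.radians(-12.97)
SX=np.array([np.cos(TH),np.sin(TH)]);SY=np.array([-SX[1],SX[0]])
def W(x,y,z):# stand mm -> world
    p=C+SX*x/1e3+SY*y/1e3;return [p[0],p[1],z]
def loc(p): d=(np.array(p[:2])-C)*1e3;return np.array([d@SX,d@SY,p[2]*1e3])
def ori(deg):# tool x (jaw) at deg in stand frame, tool y down
    a=np.radians(deg)+TH;x=np.array([np.cos(a),np.sin(a),0]);y=np.array([0,0,-1.]);return np.array([x,y,np.cross(x,y)]).T
def fs():
    f=np.array(ctrl.current_contact_force());return np.array([f[:2]@SX,f[:2]@SY,f[2]])
E
python3 - <<'E'
from h import *
for d in (0,180):
    print(d,ctrl.ik(W(0,-72,.2),ori(d)))
for d in (90,-90):
  for ph in(182,145,108):
    x,y=-35+70*np.cos(np.radians(ph)),30+70*np.sin(np.radians(ph))
    print(d,ph,ctrl.ik(W(x,y,.056),ori(ph+d)))
E
```

```text
0 [-13.219   28.1872  79.6472  -0.      72.1657  -0.249 ]
180 None
90 182 [-2.2655 33.0871 99.7919 -0.     47.121  98.7045]
90 145 [  1.8454  34.5143  96.09    -0.      49.3957 139.8154]
90 108 None
-90 182 [ -2.2655  33.0871  99.7919   0.      47.121  -81.2955]
-90 145 [  1.8454  34.5143  96.09    -0.      49.3957 -40.1846]
-90 108 [ 3.4246 36.9957 89.7848 -0.     53.2194 -1.6054]
```

Run:
```python
from h import *
ctrl.goto(W(0,-72,.2),ori(0)); ctrl.command_gripper(0.45)
ctrl.move_l(W(0,-72,.06),.2)
f0=fs(); print('t',ctrl.current_t(),loc(ctrl.current_tool_pos()),f0)
print(ctrl.move_l(W(0,-72,.023),.06,contact_N=4),fs(),loc(ctrl.current_tool_pos()))
cv2.imwrite('pics/s2.png',ctrl.read_camera('scene'));cv2.imwrite('pics/t2.png',ctrl.read_camera('top'))
for i in range(5): print(fs())
print(ctrl.current_t())
a=cv2.imread('pics/s2.png')[150:310,200:380];cv2.imwrite('pics/s2c.png',cv2.resize(a,None,fx=3.7,fy=3.7,interpolation=cv2.INTER_CUBIC))
```

```text
t 4.0667 [  0.6552 -71.9752  60.9238] [ 0.4746 -0.8524  0.0895]
False [ 0.2352 -0.7668  0.434 ] [  0.0817 -71.9986  23.0385]
[ 0.7959 -0.0683 -0.1985]
[ 0.7959 -0.0683 -0.1985]
[ 0.7959 -0.0683 -0.1985]
[ 0.7959 -0.0683 -0.1985]
[ 0.7959 -0.0683 -0.1985]
4.9333
```

View pics/s2c.png

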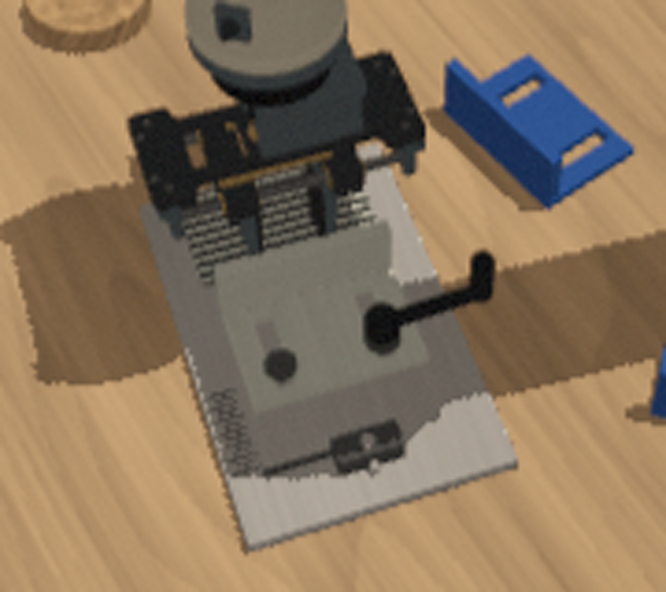

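The fingers are down behind the wall (crop pixels 250 and 325, 240), clear of everything. Next comes the push.

```bash
cat >> h.py <<'E'
def favg(n=10):
    a=[]
    for _ in range(n): ctrl.sleep(.01);a.append(fs())
    return np.mean(a,0)
E
python3 - <<'E'
from h import *
z=.023;b=favg(); print('bias',b)
print(ctrl.move_l(W(0,-58,z),.04,contact_N=4))
print(favg()-b,loc(ctrl.current_tool_pos()))
print(ctrl.move_l(W(0,-36,z),.015,contact_N=5))
print(favg()-b,loc(ctrl.current_tool_pos()),ctrl.current_t())
E
```

```text
bias [ 0.202  -0.05    0.0477]
False
[-0.2445  0.0059 -0.0694] [ -0.0294 -58.0093  22.9881]
False
[-0.1792 -0.8461  0.4991] [  0.012  -35.9712  22.9993] 7.3
```

Run:
```python
from h import *
z=.023
r=False;y=-36
while not r and y<-8:
    y+=7; r=ctrl.move_l(W(0,y,z),.012,contact_N=4); print(y,r,favg(),loc(ctrl.current_tool_pos()),ctrl.current_t())
```

```text
-29 False [ 0.0224 -0.0149 -0.0158] [ -0.0334 -28.9054  22.9659] 8.1167
-22 False [-0.0858  0.2113  0.0087] [ -0.02   -21.8981  22.9842] 8.9333
-15 True [ 0.1439 -0.6985  0.2991] [ -0.4059 -15.7275  22.5253] 9.5583
```

Run:
```python
from h import *
print(favg(),loc(ctrl.current_tool_pos()))
a=ctrl.read_camera('scene')[150:310,200:380];cv2.imwrite('pics/s3c.png',cv2.resize(a,None,fx=3.7,fy=3.7,interpolation=cv2.INTER_CUBIC))
```

```text
[-0.1005 -0.4069  0.1292] [ -0.5201 -15.768   22.4435]
```

View pics/s3c.png

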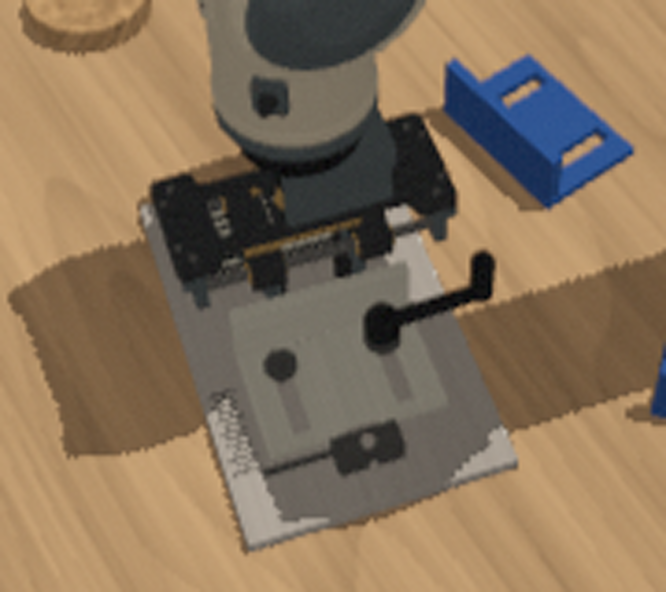

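The bracket has slid up to the marker (front edge near crop 340,430) and looks square. I'll press the rest of the way in small steps.

Run:
```python
from h import *
z=.023;y=loc(ctrl.current_tool_pos())[1]
for i in range(14):
    y+=.25; ctrl.move_l(W(0,y,z),.01); f=favg(6); print(round(y,2),f,loc(ctrl.current_tool_pos()),ctrl.current_t())
    if -f[1]>5.5: break
```

```text
-15.56 [-1.2063 -2.0479 -1.3239] [ -0.2772 -15.6698  22.8315] 9.9917
-15.31 [-1.8505 -5.1779 -0.6464] [ -0.2076 -15.5566  22.9355] 10.2917
-15.06 [-2.0268 -5.6938 -0.6997] [ -0.1879 -15.3064  22.9304] 10.5917
```

Run:
```python
from h import *
z=.023;y=-15.06
for i in range(6):
    y+=.15; ctrl.move_l(W(0,y,z),.01); f=favg(10); print(round(y,2),f,loc(ctrl.current_tool_pos()),ctrl.current_t())
    if -f[1]>8: break
ctrl.sleep(.5);print(favg(),ctrl.current_t())
a=ctrl.read_camera('top')[110:210,260:380];cv2.imwrite('pics/t4c.png',cv2.resize(a,None,fx=6,fy=6,interpolation=cv2.INTER_CUBIC))
```

```text
-14.91 [-1.6545 -6.3523 -0.5524] [ -0.1805 -15.2554  22.9541] 10.925
-14.76 [-2.0614 -6.8525 -0.3809] [ -0.206  -15.1769  22.9455] 11.2583
-14.61 [-1.7097 -7.7262  0.004 ] [ -0.2032 -15.1025  22.983 ] 11.5917
-14.46 [-2.1549 -8.156   0.1944] [ -0.1973 -15.0395  22.9877] 11.925
[-2.1182 -8.182   0.1165] 12.5083
```

View pics/t4c.png

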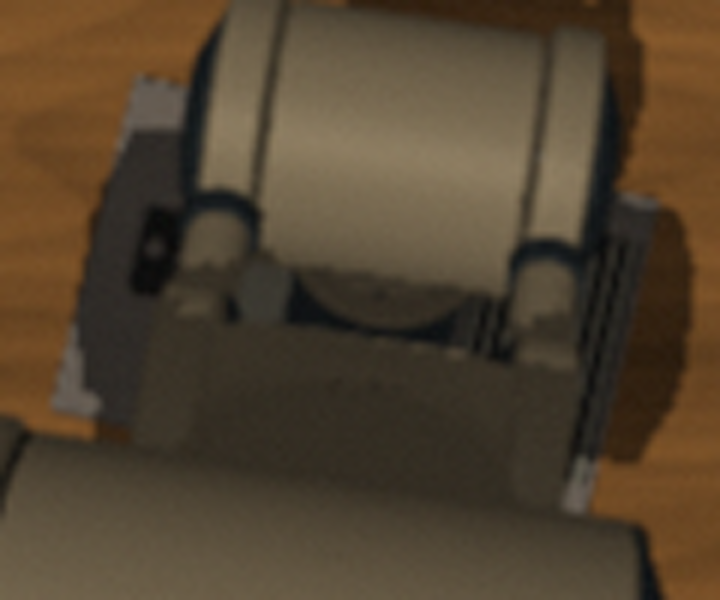

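Run:
```python
from h import *
a=ctrl.read_camera('scene')[200:290,240:350];cv2.imwrite('pics/s5c.png',cv2.resize(a,None,fx=6.5,fy=6.5,interpolation=cv2.INTER_CUBIC))
```

```text
(no output)
```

View pics/s5c.png

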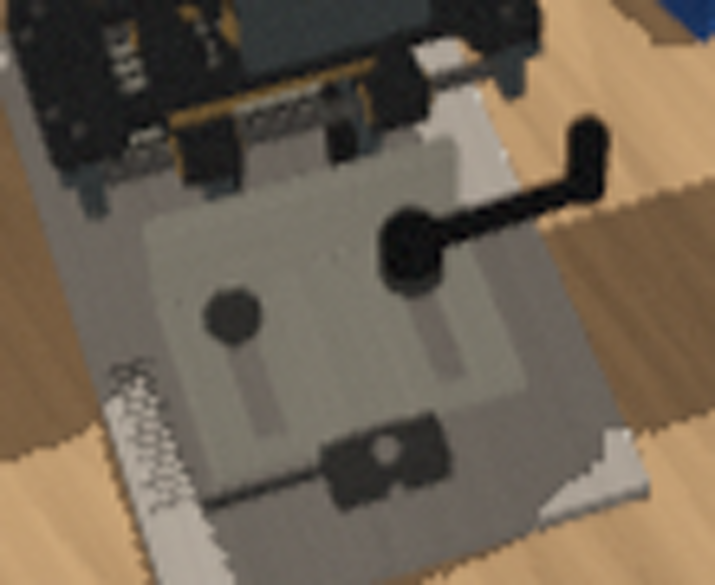

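Run:
```python
from h import *
f=lambda c:((c[0]+.5)/6.5-.5+240,(c[1]+.5)/6.5-.5+200)
for c in [(208,492),(527,387)]: print(loc(onz('scene',f(c),.02)))
for c in [(320,468),(435,412)]: print('mk',loc(onz('scene',f(c),.030)))
```

```text
[63.5584 93.056  20.    ]
[-59.0618  90.347   20.    ]
mk [ 24.2312 102.6121  30.    ]
mk [-21.8725  94.6031  30.    ]
```

Run:
```python
from h import *
b=ctrl.read_camera('scene');cv2.imwrite('pics/s6.png',b)
a=cv2.imread('pics/scene0.png')
o=np.vstack([cv2.resize(np.clip(i[245:285,262:327].astype(float)*g,0,255).astype(np.uint8),None,fx=7.4*1.0,fy=7.4,interpolation=cv2.INTER_LANCZOS4) for i,g in((a,1.2),(b,2.0))])
cv2.imwrite('pics/mk6.png',o);print(o.shape)
for X in ([0,94,.03],[0,88,.02],[0,80,.02],[-60,80,.02],[60,80,.02],[-60,88,.02],[60,88,.02]): print(X,proj('scene',W(*X)))
```

```text
(592, 481, 3)
[0, 94, 0.03] [297.5722 265.4654]
[0, 88, 0.02] [296.8581 265.5135]
[0, 80, 0.02] [295.7965 262.7388]
[-60, 80, 0.02] [319.5355 255.4928]
[60, 80, 0.02] [271.4607 270.1661]
[-60, 88, 0.02] [320.6836 258.2028]
[60, 88, 0.02] [272.431  273.0077]
```

View pics/mk6.png

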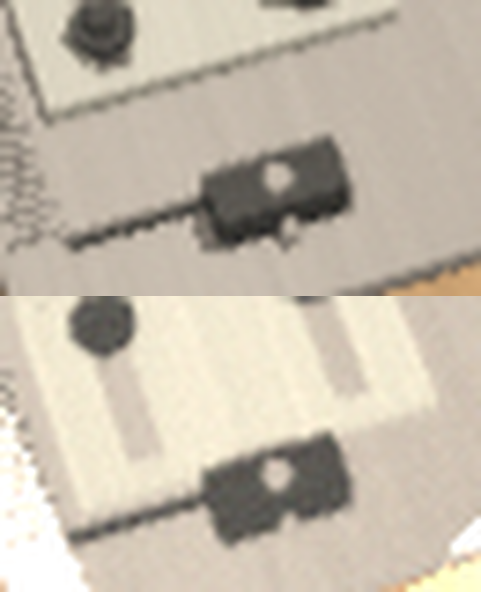

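Run:
```python
from h import *
z=.023;y=-14.46
for dy in (.2,.2):
    y+=dy; ctrl.move_l(W(0,y,z),.01); f=favg(15); print(round(y,2),f,loc(ctrl.current_tool_pos()))
ctrl.sleep(.4)
for i in range(14):
    y-=.25; ctrl.move_l(W(0,y,z),.004); f=favg(8); print(round(y,2),f,loc(ctrl.current_tool_pos())[1])
    if f[1]>-.15 and i>4: break
print(ctrl.current_t())
```

```text
-14.26 [-2.0131 -9.0616  0.4372] [ -0.1778 -14.9267  22.9751]
-14.06 [-2.1039 -9.8034  0.7758] [ -0.1929 -14.7977  23.0016]
-14.31 [-2.0134 -7.9228  0.1758] -14.870798264427018
-14.56 [-1.9339 -7.2476  0.2575] -15.020238257258052
-14.81 [-1.7346 -6.5958 -0.3066] -15.144194619894781
-15.06 [-1.3199 -5.1984 -0.8298] -15.310448344664902
-15.31 [-1.8131 -4.8754 -0.6846] -15.432306170080608
-15.56 [-1.7812 -3.8011 -1.3781] -15.5620377496029
-15.81 [-0.6314 -2.027  -1.3359] -15.710335420069917
-16.06 [ 0.0371 -0.2073  0.2772] -15.909598936086978
-16.31 [-0.0667 -0.0493 -0.0417] -16.28366263866491
16.6583
```

Unloading gives about 7–8 N/mm, which matches the stop foot and rules out a slot end. Peak contact was about 9 N and drag is about 0.8 N. Next I'll back off and go to the lever grip.

Run:
```python
from h import *
ctrl.move_l(W(0,-22,.023),.02)
ctrl.move_l(W(0,-35,.13),.2)
ctrl.command_gripper(0.55)
ph=182.4
ctrl.goto(W(-35+70*np.cos(np.radians(ph)),30+70*np.sin(np.radians(ph)),.13),ori(ph-90))
print(ctrl.current_t(),loc(ctrl.current_tool_pos()))
a=ctrl.read_camera('scene');cv2.imwrite('pics/s7.png',a);a=a[160:290,225:375];cv2.imwrite('pics/s7c.png',cv2.resize(a,None,fx=4.5,fy=4.5,interpolation=cv2.INTER_CUBIC))
```

```text
19.5333 [-104.6237   27.      130.0464]
```

View pics/s7c.png

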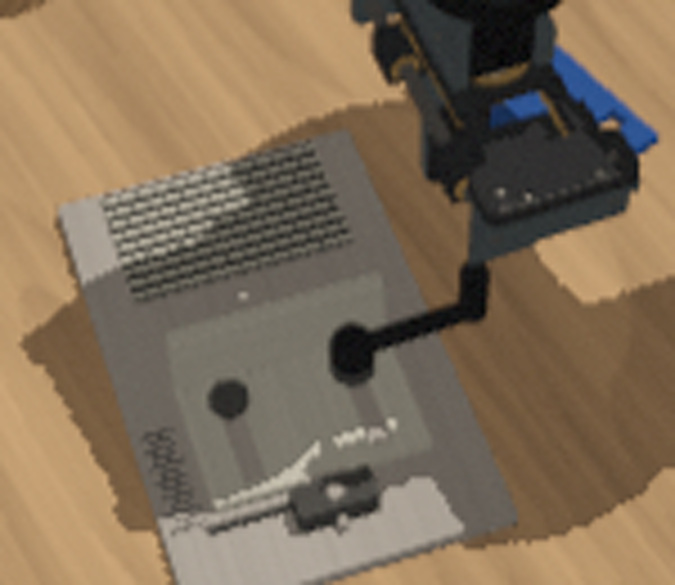

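The grip (crop 472,290) lies under the jaws. I'll descend and close on it.

Run:
```python
from h import *
p=loc(ctrl.current_tool_pos())
print(ctrl.move_l(W(p[0],p[1],.056),.08,contact_N=4),loc(ctrl.current_tool_pos()),favg())
a=ctrl.read_camera('scene')[160:290,225:375];cv2.imwrite('pics/s8c.png',cv2.resize(a,None,fx=4.5,fy=4.5,interpolation=cv2.INTER_CUBIC))
ctrl.command_gripper(0.3); print(ctrl.current_grip_width(),favg(),ctrl.current_t())
```

```text
False [-104.2907   27.0569   56.4052] [ 0.3208 -0.0619 -0.0347]
0.30153932404474915 [-0.095  -0.0316  0.1969] 21.4167
```

View pics/s8c.png

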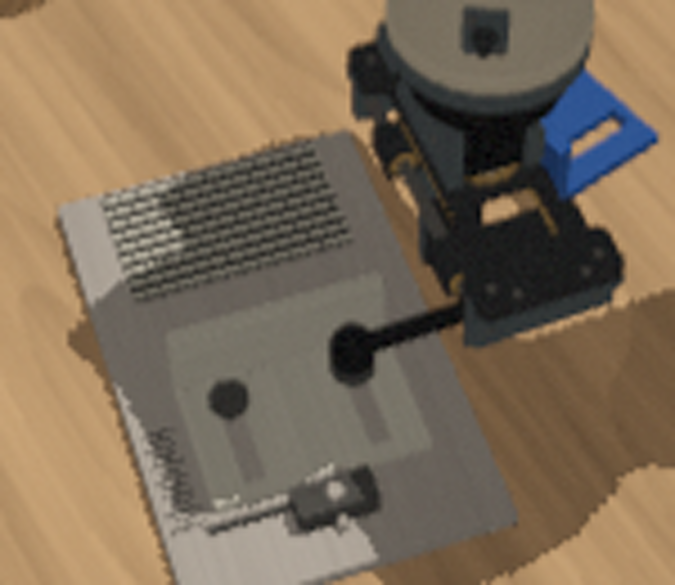

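Run:
```python
from h import *
ctrl.command_gripper(0.215); print(ctrl.current_grip_width(),favg())
def go(ph,v=.06):
    a=np.radians(ph);ctrl.move_l(W(-35+70*np.cos(a),30+70*np.sin(a),.056),v,ori=ori(ph-90))
for ph in np.arange(174,130,-8):
    go(ph); f=favg(4); a=np.radians(ph); p=loc(ctrl.current_tool_pos())
    ft=-(f[0]*np.sin(a)-f[1]*np.cos(a)); fr=f[0]*np.cos(a)+f[1]*np.sin(a)
    print(ph,p,'tan %.1f rad %.1f z %.1f'%(ft,fr,f[2]),ctrl.current_t())
    if abs(ft)>20 or abs(fr)>15: break
```

```text
0.21614019875587806 [0.1051 0.005  0.3161]
174 [-104.7712   37.2967   55.9538] tan -0.3 rad 0.2 z -0.1 22.2083
166 [-103.0838   46.7247   55.9561] tan 0.2 rad 0.2 z -0.0 22.5583
158 [-100.0611   55.9843   55.9727] tan 0.5 rad 0.1 z 0.5 22.9083
150 [-95.7656  64.7793  55.9832] tan 0.3 rad 0.3 z 0.0 23.2583
142 [-90.3192  72.8808  55.9915] tan -0.2 rad -0.4 z 0.4 23.6083
134 [-83.797   80.1984  55.9916] tan 0.3 rad 0.3 z 0.2 23.9583
```

Run:
```python
from h import *
a=ctrl.read_camera('scene')[170:300,225:375];cv2.imwrite('pics/s9c.png',cv2.resize(a,None,fx=4.5,fy=4.5,interpolation=cv2.INTER_CUBIC))
```

```text
(no output)
```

View pics/s9c.png

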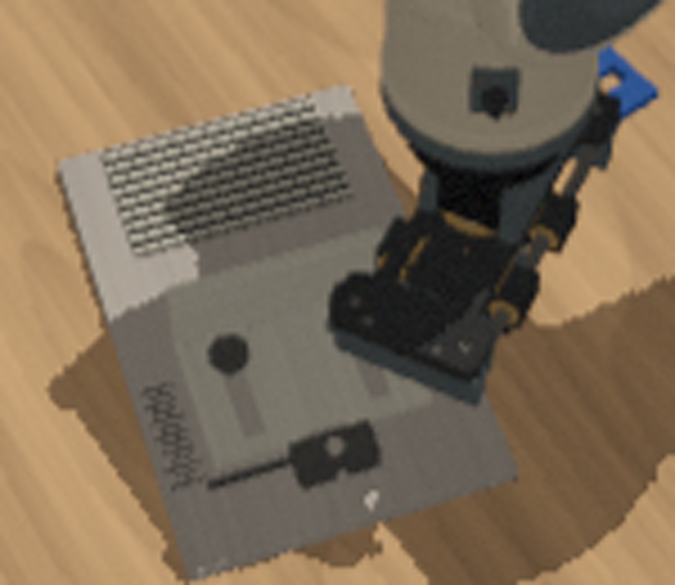

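The lever is hidden, so I'll check by closing on the grip.

Run:
```python
from h import *
ctrl.command_gripper(0.12); print(ctrl.current_grip_width(),favg(),ctrl.current_t())
```

```text
0.16483769008988083 [-3.0514 -3.3751  2.4442] 24.3417
```

Run:
```python
from h import *
ctrl.command_gripper(0.2)
for ph in (128,122,117,113.5,111.5):
    a=np.radians(ph);r=ctrl.move_l(W(-35+70*np.cos(a),30+70*np.sin(a),.056),.04,ori=ori(ph-90),contact_N=28); f=favg(4); p=loc(ctrl.current_tool_pos())
    ft=-(f[0]*np.sin(a)-f[1]*np.cos(a)); fr=f[0]*np.cos(a)+f[1]*np.sin(a)
    print(ph,r,p,'tan %.1f rad %.1f z %.1f'%(ft,fr,f[2]),ctrl.current_t())
    if r: break
ctrl.command_gripper(0.12); p=loc(ctrl.current_tool_pos());print(ctrl.current_grip_width(),np.degrees(np.arctan2(p[1]-30,p[0]+35)),favg())
```

```text
128 False [-78.0139  85.2689  55.9809] tan 0.3 rad -0.4 z 0.1 24.9833
122 False [-72.1087  89.4053  56.0239] tan 0.2 rad -0.1 z 0.0 25.35
117 False [-66.9311  92.2982  55.9733] tan 1.6 rad -0.4 z -0.3 25.6833
113.5 False [-63.1468  94.105   55.9467] tan 2.3 rad -1.1 z -0.3 25.975
111.5 False [-60.971   94.9844  55.9266] tan 3.9 rad -2.2 z 0.6 26.2583
0.16637601378509362 111.92759098453126 [-4.1229 -3.2656  0.7329]
```

Gripped and centred, the lever reads about 1.53 rad. I'll release, retreat and look.

Run:
```python
from h import *
ctrl.command_gripper(0.5)
p=loc(ctrl.current_tool_pos());ctrl.move_l(W(p[0],p[1],.16),.15)
ctrl.goto([0.3,-0.45,0.3],ori(0)) if ctrl.ik([0.3,-0.45,0.3],ori(0)) is not None else print('noik')
print(ctrl.current_t())
for n,(r,c) in dict(scene=((180,305),(225,355)),top=((110,210),(260,380))).items():
    a=ctrl.read_camera(n);cv2.imwrite(f'pics/{n}_e.png',a);a=a[r[0]:r[1],c[0]:c[1]]
    k=4.6 if n=='scene' else 6
    cv2.imwrite(f'pics/{n}_ec.png',cv2.resize(a,None,fx=k,fy=k,interpolation=cv2.INTER_CUBIC))
```

```text
30.3083
```

View pics/scene_ec.png

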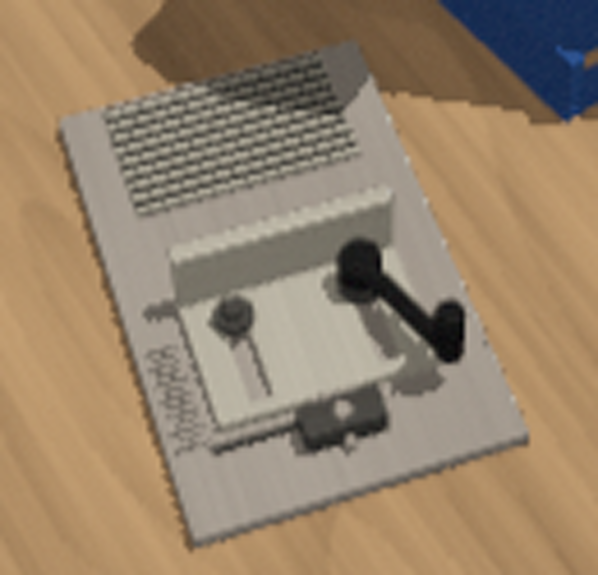

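View pics/top_ec.png

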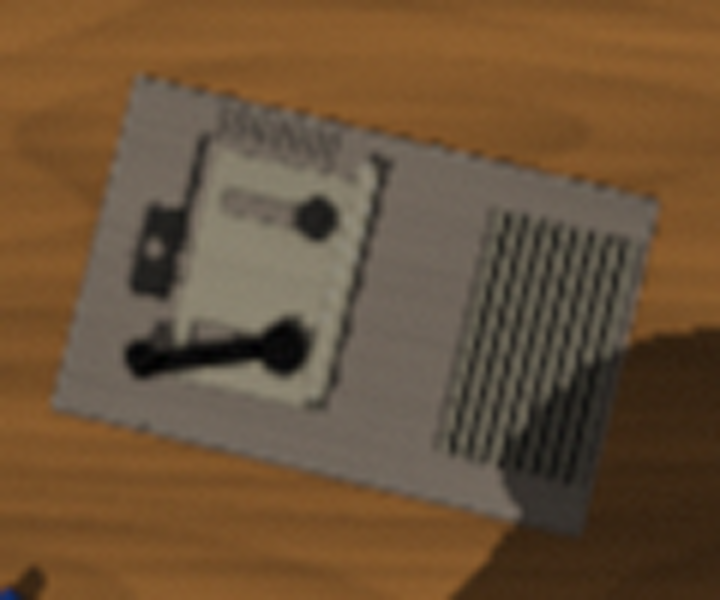

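Top view: the bracket edge meets the foot at about crop x=190, and the lever points past the marker at (143,358). I'll check squareness and lever angle numerically.

Run:
```python
from h import *
def edge(img,n,z,xs,y0,y1):
    g=cv2.cvtColor(img,cv2.COLOR_BGR2GRAY).astype(np.float32);ys=np.arange(y0,y1,.25);E=[]
    for x in xs:
        P=np.array([proj(n,W(x,y,z)) for y in ys],np.float32)
        v=cv2.remap(g,P[:,:1].copy(),P[:,1:].copy(),cv2.INTER_LINEAR).ravel()
        d=np.abs(np.gradient(cv2.GaussianBlur(v[None],(0,0),4).ravel()));i=d.argmax();E.append(ys[i])
    E=np.array(E)
    for _ in range(3):
        k=np.polyfit(xs,E,1);r=np.abs(E-np.polyval(k,xs));m=r<=max(np.median(r)*2.5,.5);xs,E=np.array(xs)[m],E[m]
    return np.degrees(np.arctan(k[0])),k[1],len(E),r[m].std()
for n in('top','scene'):
    for tag,f in(('start',f'pics/{n}0.png'),('end',f'pics/{n}_e.png')):
        im=cv2.imread(f)
        o= -34 if tag=='start' else 4
        print(n,tag,'plate-y',edge(im,n,.012,list(range(-80,81,4)),-150,-130),'plate+y',edge(im,n,.012,list(range(-80,81,4)),130,150),'walltop',edge(im,n,.065,list(range(-50,51,3)),o-9,o+7 ))
        s=list(range(-15,52,3)) if tag=='start' else list(range(30,56,2))+list(range(-20,-26,-2))
        print('   front',edge(im,n,.020,s,o+76,o+92))
tc=lambda c:((c[0]+.5)/6-.5+260,(c[1]+.5)/6-.5+110);sc=lambda c:((c[0]+.5)/4.6-.5+225,(c[1]+.5)/4.6-.5+180)
for n,f,h,g in(('top',tc,(285,345),(143,358)),('scene',sc,(359,260),(450,318))):
    a=loc(onz(n,f(h),.048));b=loc(onz(n,f(g),.078));an=np.degrees(np.arctan2(*(b-a)[[1,0]]));print(n,a,b,'lever',np.radians(200-an))
A=cv2.imread('pics/top0.png');B=cv2.imread('pics/top_e.png')
for nm,(x,y) in dict(a=(200,158),coast=(437,162),b=(443,214)).items():
    d=cv2.absdiff(A,B)[y-18:y+18,x-18:x+18];print(nm,d.mean())
```

```text
Traceback (most recent call last):
  File "h.py", line 16, in proj
    p=ctrl.camera_params(n);T=np.array(p['pose']);c=T[:3,:3].T@(np.array(X)-T[:3,3])
ValueError: time passes only in moves, steps and waits
```

```bash
cat > ck.py <<'E'
import h
from h import *
PC={n:ctrl.camera_params(n) for n in('top','scene')}
class F:
    camera_params=staticmethod(lambda n:PC[n])
h.ctrl=F
def edge(img,n,z,xs,y0,y1):
    g=cv2.cvtColor(img,cv2.COLOR_BGR2GRAY).astype(np.float32);ys=np.arange(y0,y1,.25);E=[]
    for x in xs:
        P=np.array([proj(n,W(x,y,z)) for y in ys],np.float32)
        v=cv2.remap(g,P[:,:1].copy(),P[:,1:].copy(),cv2.INTER_LINEAR).ravel()
        d=np.abs(np.gradient(cv2.GaussianBlur(v[None],(0,0),4).ravel()));i=d.argmax();E.append(ys[i])
    E=np.array(E)
    for _ in range(3):
        k=np.polyfit(xs,E,1);r=np.abs(E-np.polyval(k,xs));m=r<=max(np.median(r)*2.5,.5);xs,E=np.array(xs)[m],E[m]
    return 'ang %.2f y0 %.1f n%d'%(np.degrees(np.arctan(k[0])),k[1],len(E))
for n in('top','scene'):
    for tag,f in(('start',f'pics/{n}0.png'),('end',f'pics/{n}_e.png')):
        im=cv2.imread(f); o= -34 if tag=='start' else 4
        print(n,tag,'plate-y',edge(im,n,.012,list(range(-80,81,4)),-150,-130),'| plate+y',edge(im,n,.012,list(range(-80,81,4)),130,150),'| walltop',edge(im,n,.065,list(range(-50,51,3)),o-9,o+7 ))
        s=list(range(-15,52,3)) if tag=='start' else list(range(30,56,2))+list(range(-20,-26,-2))
        print('   front',edge(im,n,.020,s,o+76,o+92))
tc=lambda c:((c[0]+.5)/6-.5+260,(c[1]+.5)/6-.5+110);sc=lambda c:((c[0]+.5)/4.6-.5+225,(c[1]+.5)/4.6-.5+180)
for n,f,hh,g in(('top',tc,(285,345),(143,358)),('scene',sc,(359,260),(450,318))):
    a=loc(onz(n,f(hh),.048));b=loc(onz(n,f(g),.078));an=np.degrees(np.arctan2(*(b-a)[[1,0]]));print(n,a,b,'lever',np.radians(200-an))
A=cv2.imread('pics/top0.png');B=cv2.imread('pics/top_e.png')
for nm,(x,y) in dict(a=(200,158),coast=(437,162),b=(443,214)).items():
    print(nm,cv2.absdiff(A,B)[y-18:y+18,x-18:x+18].mean())
E
python3 ck.py
```

```text
top start plate-y ang -0.17 y0 -135.5 n41 | plate+y ang 0.02 y0 137.3 n38 | walltop ang -0.17 y0 -32.9 n34
   front ang 0.08 y0 50.5 n14
top end plate-y ang 0.75 y0 -136.0 n41 | plate+y ang 0.11 y0 137.4 n39 | walltop ang -0.08 y0 2.6 n34
   front ang -1.36 y0 92.4 n10
scene start plate-y ang -0.65 y0 -132.7 n28 | plate+y ang 0.54 y0 140.4 n41 | walltop ang 0.04 y0 -35.0 n31
   front ang 0.11 y0 50.1 n23
scene end plate-y ang -1.07 y0 -133.5 n33 | plate+y ang 0.73 y0 140.6 n41 | walltop ang 0.04 y0 2.3 n30
   front ang -0.46 y0 86.3 n14
top [-35.1652  27.4799  48.    ] [-62.3446  91.872   78.    ] lever 1.5204569678828674
scene [-34.0257  31.4915  48.    ] [-59.302   98.1679  78.    ] lever 1.5575116700791565
a 2.3088991769547325
coast 7.847222222222222
b 6.000514403292181
```

View pics/top_e.png

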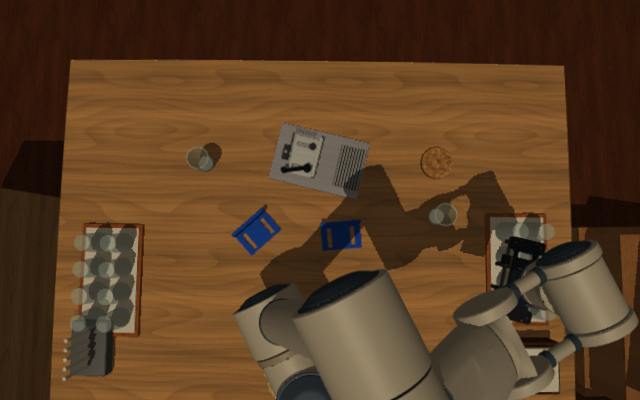

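```bash
python3 -c "
from bench import ctrl
ctrl.sleep(.2);ctrl.sign_off();print(ctrl.current_t())"
```

```text
the job is handed in; nothing more can be done
the job is handed in; nothing more can be done
```

I slid the bracket onto the stop foot, swung the lever tight, let go, moved the arm clear and handed the job in at about 30 s. No verdict is reported.

**Pressing:** I pushed low on the wall with both fingers. The force peaked at 9.8 N on the tool. Less about 0.8 N of drag, that is roughly 9 N on the foot, held for over a second. The unloading slope was about 7–8 N/mm, close to the foot's stated 8 N/mm, so I took it as the foot and not a slot end. I eased off slowly so the bracket would stay against it.

**Lever:** I swung it with the fingers loosely around the grip. The arm's position put it at about 1.54 rad, and the two cameras gave 1.52 and 1.56 rad.

**Last checks:**
- **Squareness:** the wall's top edge was within 0.1° of the stand's axis in both views. The front-edge fit, partly hidden by the marker and lever, disagreed at −0.5° and −1.4°; I trusted the wall edge.
- **Bystanders:** the glasses and coasters were in the same places in the top view, and I did not touch the blue look-alikes.
- **Not measured:** the contact left on the foot after clamping and the washer force. I inferred both, from the slow release and from the lever angle.

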